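# Start the clamp screw behind the loaded nest

## Task

One nest of the clamping plate holds the pale grey pump roller, the other only an orange bung. Start the T-handled clamp screw behind the roller: turn it backward (anticlockwise from above) until it drops off the start of its thread, letting it sink or pressing lightly so that you feel the drop, then turn it forward one full turn from there, and finish still gripping its handle, holding it started. Do not force it forward before it has dropped, and leave the other screw, the roller, the bung and the things lying about where they are.

Things in the scene. Friction and masses are not known exactly. Their poses are not given: they have to be found in the camera images.
- clamp_plate: Fixed grey plate 150 mm (its x, away from the robot) x 250 (y, to the left) x 12; origin under its centre. Two places, y = +70 mm (left) and -70 mm (right): each a steel threaded boss (42 mm diameter, top 44 mm above the worktop) with its screw at x = 30 mm, and before it at x = -35 mm a black-walled nest with a steel strap nose over it (top 41.5 mm above the worktop).
- pump_roller: Pale grey pump roller, cylinder 22 mm diameter, 46 mm long along its y, lying in one of the two nests (left or right, drawn at random); origin under its middle. The screw behind it is the one to start.
- orange_bung: Orange bung, 23 mm diameter, 23 mm tall, standing in the other nest; origin at the centre of its underside.
- felt_pen: Felt marker pen, 132 mm long (its y), 18 mm thick, lying loose on the worktop; bystander.
- round_tin: Round white tin, 52 mm diameter, 26 mm tall, loose on the worktop; bystander.
- left_nest (a point): Centre of the floor of the left nest (inside 26 x 52 mm, walls 8 mm tall), 12 mm above the worktop; axes as the plate's.
- left_screw: Left clamp screw: red T-handle bar 46 mm long (body x), 14 wide (y), 24 tall (z) on a steel shank 18 mm thick; white dot on the bar's +x end. Origin on its upright axis, 27 mm below the bar's underside. Captive: cannot be lifted out. 0.16 kg; released, it sinks by its weight as far as the thread lets it, but even a light grip holds it up. Turning friction 0.03 N m; stays where left.
- left_grip (a point): Grip point of the left screw: on its axis, inside the bar, 10 mm below its top; x along the bar, y across its 14 mm width, z up. About 83 mm above the worktop at the start, 72 mm one turn after the drop; the bar's underside is 24 mm above the boss top at the start, 14 mm at the end.
- left_dot (a point): White dot on top of the left screw's bar, 15.5 mm from the axis towards the bar's +x end.
- left_turn (a joint): Angle of the left screw, rad: grows clockwise from above (forward); 0 where the thread begins, with the bar along the plate's x and the dot away from the robot. Starts at 0.5 to 1.5, resting on the first thread; forward from there it jams near 2.1; backward past 0 (fully clear by about -0.2) it drops. Stops at -0.5 backward and 8 forward.
- left_depth (a joint): How far the left screw has sunk, in m: 0 on the thread's beginning, up to 0.0015 at the start; off the thread's beginning it drops to about 0.006; forward turning then draws it down 6 mm a turn, to about 0.012 after one turn from the drop (axial play about 0.6 mm).
- right_nest (a point): Centre of the floor of the right nest (inside 26 x 52 mm, walls 8 mm tall), 12 mm above the worktop; axes as the plate's.
- right_screw: Right clamp screw: red T-handle bar 46 mm long (body x), 14 wide (y), 24 tall (z) on a steel shank 18 mm thick; white dot on the bar's +x end. Origin on its upright axis, 27 mm below the bar's underside. Captive: cannot be lifted out. 0.16 kg; released, it sinks by its weight as far as the thread lets it, but even a light grip holds it up. Turning friction 0.03 N m; stays where left.
- right_grip (a point): Grip point of the right screw: on its axis, inside the bar, 10 mm below its top; x along the bar, y across its 14 mm width, z up. About 83 mm above the worktop at the start, 72 mm one turn after the drop; the bar's underside is 24 mm above the boss top at the start, 14 mm at the end.
- right_dot (a point): White dot on top of the right screw's bar, 15.5 mm from the axis towards the bar's +x end.
- right_turn (a joint): Angle of the right screw, rad: grows clockwise from above (forward); 0 where the thread begins, with the bar along the plate's x and the dot away from the robot. Starts at 0.5 to 1.5, resting on the first thread; forward from there it jams near 2.1; backward past 0 (fully clear by about -0.2) it drops. Stops at -0.5 backward and 8 forward.
- right_depth (a joint): How far the right screw has sunk, in m: 0 on the thread's beginning, up to 0.0015 at the start; off the thread's beginning it drops to about 0.006; forward turning then draws it down 6 mm a turn, to about 0.012 after one turn from the drop (axial play about 0.6 mm).

How it is judged:
By the outcome, as a careful person would: the job done as asked, in the order asked, and still so for the second after the job is handed in, while the arm keeps its last pose, push and grip.
It also fails if it takes over 64 s, if anything falls off the work surface, if the arm or the gripper's body presses on something with over 40 N, if the wrist force passes 120 N, or if a joint passes its speed limit or range.

## Robot

A 7-joint arm with a two-finger parallel gripper is mounted at the origin on a cart in front of the work surface, level with it; the furniture and walls round the work are solid. World frame = base frame: x ahead of the robot, y to its left, z up, the work surface at z = 0. Lengths are in m, angles in rad, forces in N, time in s.
With the tool pointing down it reaches from about 0.4 to 0.9 m from the base axis. Payload 5.5 kg.
Tool frame: the origin (TCP) lies between the finger pads, 19 mm behind the fingertips; this is the grasp point; z points along the fingers, y is the line along which they close (so a half turn about z gives the same grasp; the last joint's range is limited). The gripper opens to 92 mm and grips with 3 to 60 N. Pads are 19 mm wide; open, the fingers measure 130 mm over their backs; the gripper's body (75 mm by 190 mm) begins 47 mm behind the grasp point.
Start: joints at [1.567, 0.501, -0.427, 1.55, 0.221, 1.138, -0.21], TCP at [0.171, -0.627, 0.246] pointing down, gripper open.
Joint ranges: [-2.88, 2.88], [-0.31, 2.03], [-1.54, 1.56], [0.2, 2.42], [-1.41, 4.55], [0.19, 2.02], [-2.57, 2.57]. Speed limits (rad/s): [2.57, 2.57, 3.14, 3.14, 3.14, 3.14, 3.14].

## Interface

Orientations are given as a unit quaternion [x, y, z, w].
In Python, from bench import manip, effector, viewer gives the robot as it stands. Calls block until the motion is done:
- manip.move_pose(position, orientation): joint-space move of the TCP to a pose.
- manip.servo_line(position, ori=None, vel=0.15): straight line of the TCP; ori=None keeps the orientation; vel is the mean speed in m/s.
- manip.movej(angles): joint-space move.
- effector.open_jaws() and effector.close(f_grip=None): open the fingers fully, or close them until they stop; f_grip is the grip in N (None keeps the last).
- manip.sleep(seconds).
- manip.solve_ik(position, orientation): joint angles nearest the present ones, or None.
- viewer.get_image(name): name is "scene" or "top"; returns the picture (420x560x3 uint8, red, green, blue); there is no depth.
- viewer.get_calibration(name): a dict with "vfov" (degrees; the focal length in pixels is half the picture's height over the tangent of half this angle, whatever the lens; pixels are square), "cx", "cy" (the principal point, pixels), "eye" and "attitude" of the camera in the world. Camera axes: x right, y down, z forward; pixel columns grow to the right and rows downward; lengths in m; the calibration is good to about 2 mm. A picture is of the moment at which its call begins. get_calibration takes no time and is no camera call.
A pose or a line that the arm cannot do raises manip.PlanningError and nothing moves.
- manip.hand_in(): hands the job in; it is judged then, once.
Readings, each from a call of its own:
- manip.current_clock(): time.
- manip.current_q(): joint angles.
- manip.current_joint_velocities(): joint speeds.
- manip.current_tau(): joint torques, N m.
- manip.current_tool_pos(): TCP position.
- manip.current_tcp_rot(): TCP orientation.
- manip.current_force(): force on the tool from outside, world axes, zero at the start.
- manip.current_wrist_torque(): the same for the moment, N m.
- manip.current_finger_gap(): finger opening in m.
- manip.current_gripper_force(): force on a finger pad.
Only numpy, scipy, OpenCV 4.12 (cv2) and the standard library are available. Lean on these libraries where they do the work, as an engineer would, in place of code of your own. Each camera call takes 0.05 s, during which the arm holds its last target. There are 200 camera calls.

## Working session

There is one attempt and no reset: what is moved stays moved. The work goes in short steps, each a Python script; the robot and the scene stay as the last script left them, time stands still between calls to the robot, and variables do not carry over. Pictures are saved under pics/ and viewed, at most 10 in all, crops included, and the job is handed in when it is done.

```bash
mkdir -p pics; ls
python3 - <<'E'
from bench import manip, effector, viewer
import cv2
for n in("scene","top"):
    print(viewer.get_calibration(n)); cv2.imwrite(f"pics/{n}0.png",viewer.get_image(n)[:,:,::-1])
print(manip.current_clock(),manip.current_tcp_rot(),manip.current_force())
E
```

```text
pics
{'vfov': 52.45863411937843, 'cx': 272.27027035548065, 'cy': 213.60659643168276, 'eye': array([-0.25734311,  0.77928528,  0.6705998 ]), 'attitude': array([-0.333971  ,  0.78818152, -0.48060364,  0.19040329])}
{'vfov': 55.15989900908671, 'cx': 281.0495339885433, 'cy': 207.95545964144074, 'eye': array([ 0.37876157, -0.00614147,  1.05176344]), 'attitude': array([-0.69791225,  0.71375742, -0.04012626,  0.04311287])}
0.1 [ 9.91116396e-01  1.32994467e-01 -9.17576311e-05 -8.67414839e-04] [-0.88689427  0.56005911  0.04163417]
```

View pics/scene0.png

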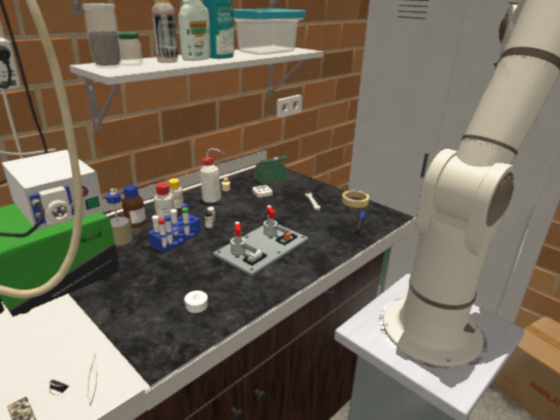

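View pics/top0.png

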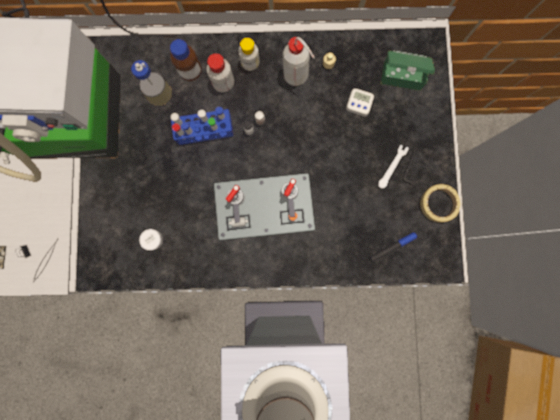

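Run:
```python
import cv2,numpy as np
t=cv2.imread("pics/top0.png")[165:250,205:325]; s=cv2.imread("pics/scene0.png")[195:275,205:317]
r=lambda a,k:cv2.resize(a,None,fx=k,fy=k,interpolation=cv2.INTER_CUBIC)
cv2.imwrite("pics/c1.png",r(t,6.5)); cv2.imwrite("pics/c2.png",r(s,7))
```

```text
(no output)
```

View pics/c1.png

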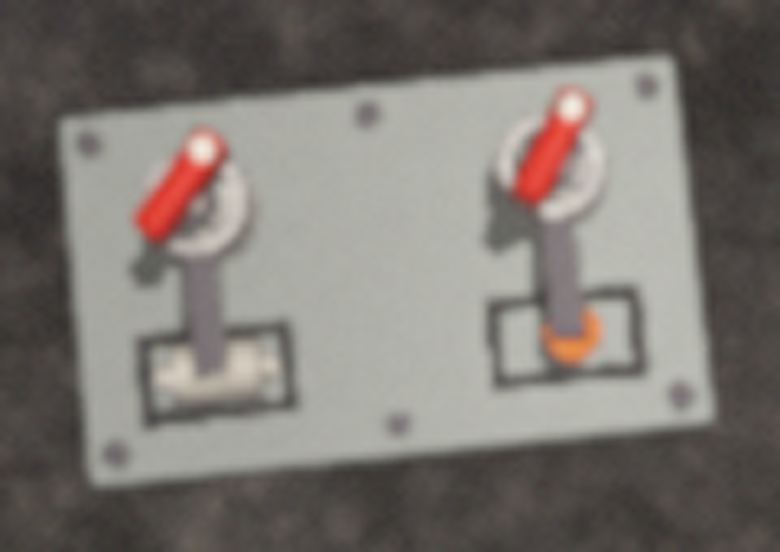

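View pics/c2.png

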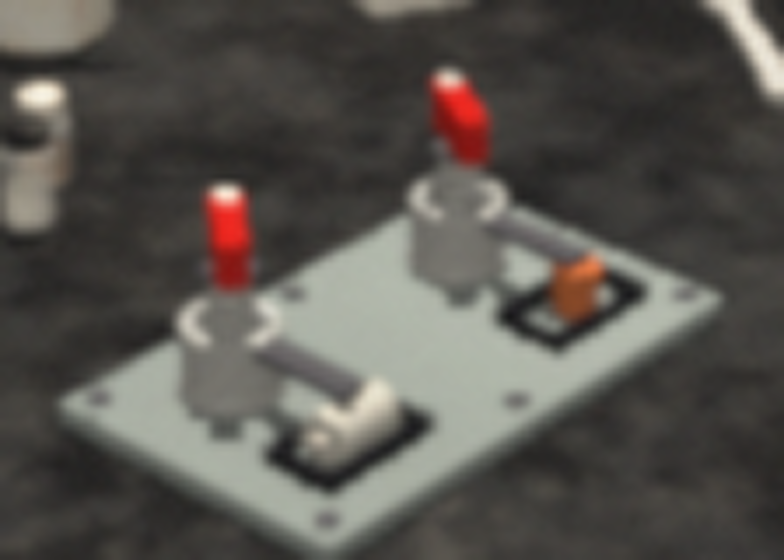

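```bash
cat > h.py <<'E'
import numpy as np
from bench import manip, effector, viewer
from scipy.spatial.transform import Rotation as R
def proj(n,P,H=420):
    c=viewer.get_calibration(n); f=H/2/np.tan(np.radians(c["vfov"])/2)
    p=R.from_quat(c["attitude"]).inv().apply(np.atleast_2d(P)-c["eye"])
    return f*p[:,:2]/p[:,2:]+[c["cx"],c["cy"]]
def down(yaw):  # tool z down, tool x at world yaw
    return (R.from_euler("z",yaw)*R.from_euler("x",np.pi)).as_quat()
E
python3 - <<'E'
from h import *
from scipy.optimize import least_squares
cv=lambda a,k,o:(np.array(a,float)+.5)/k-.5+o
T=cv([(60,120),(675,57),(715,422),(92,487),(203,150),(572,106)],6.5,[205,165])
S=cv([(60,405),(520,205),(722,297),(226,192),(448,76)],7,[205,195])
C=np.array([(75,125,12),(75,-125,12),(-75,-125,12),(-75,125,12)])/1e3
def pts(v):
    Rz=R.from_euler("z",v[2]); o=np.array([v[0],v[1],0])
    d=lambda y,t,z:np.array([.03+.0155*np.cos(t),y-.0155*np.sin(t),z])
    return Rz.apply(np.vstack([C,d(.07,v[3],v[5]),d(-.07,v[4],v[6])]))+o
def res(v):
    P=pts(v); return np.r_[(proj("top",P)-T).ravel(),(proj("scene",P[[0,1,2,4,5]])-S).ravel()]
s=least_squares(res,[.45,0,0,.6,.6,.093,.093]);v=s.x
print(v.round(4)); print(s.fun.reshape(-1,2).round(2))
g=R.from_euler("z",v[2]).apply([.03,.07,.083])+[v[0],v[1],0]; print(g)
# free triangulation of left dot
e=least_squares(lambda p:np.r_[(proj("top",p)-T[4])[0],(proj("scene",p)-S[3])[0]],[.5,.07,.09]);print(e.x,e.fun, pts(v)[4])
for k in(0,1):
  for dz in (.1,0):
    print(manip.solve_ik(g+[0,0,dz],down(v[2]-v[3]+np.pi*k)))
E
```

```text
[0.5057 0.0406 0.063  0.5604 0.3023 0.0925 0.0954]
[[ 0.72 -0.37]
 [ 0.92  1.26]
 [ 0.18  1.95]
 [-0.39  0.21]
 [ 0.01 -0.25]
 [-0.63  0.85]
 [ 0.4  -1.45]
 [-6.67 -3.49]
 [ 1.63 -0.13]
 [ 0.13  0.05]
 [ 0.58 -0.22]]
[0.53123186 0.11233872 0.083     ]
[0.5444506  0.10516784 0.09275721] [-0.09881671 -0.10228796  0.16138705  0.03477168] [0.54485361 0.10494292 0.09245641]
[ 0.12406107  0.39037028 -0.46900073  1.87876537  0.21747843  0.92254889
 -2.51498517]
[ 0.04630419  0.53003449 -0.37987363  1.94003788  0.28698644  0.72384483
 -2.57128192]
[ 0.66533524  0.74803834 -1.30001311  1.86356706  0.79006895  1.17476709
  0.15862799]
[ 0.32628913  0.6268638  -0.74985664  1.93092651  0.5826921   0.81326533
  0.32825008]
```

Run:
```python
from h import *
from scipy.optimize import least_squares
import cv2
cv=lambda a,k,o:(np.array(a,float)+.5)/k-.5+o
T=cv([(60,120),(675,57),(715,422),(92,487),(203,150),(572,106)],6.5,[205,165])
S=cv([(60,405),(722,297),(226,192),(448,76)],7,[205,195])
C=np.array([(75,125,12),(75,-125,12),(-75,-125,12),(-75,125,12)])/1e3
# red blob centroid of left bar (top view): mean of bar visible ~ top face
im=cv2.imread("pics/top0.png").astype(int); m=(im[:,:,2]>120)&(im[:,:,1]<80); m[:, :215]=0;m[:,260:]=0;m[:165]=0;m[250:]=0
ys,xs=np.nonzero(m); c=np.array([xs.mean(),ys.mean()]); w,V=np.linalg.eigh(np.cov(xs,ys)); print(c,V[:,1],len(xs))
def pts(v):
    Rz=R.from_euler("z",v[2]); o=np.array([v[0],v[1],0])
    d=lambda y,t,z:np.array([.03+.0155*np.cos(t),y-.0155*np.sin(t),z])
    return Rz.apply(np.vstack([C,d(.07,v[3],v[5]),d(-.07,v[4],v[6])]))+o
def res(v):
    P=pts(v); return np.r_[(proj("top",P)-T).ravel(),(proj("scene",P[[0,2,4,5]])-S).ravel()]
s=least_squares(res,[.45,0,0,.6,.6,.093,.093]);v=s.x
print(v.round(4)); print(s.fun.reshape(-1,2).round(2))
g=R.from_euler("z",v[2]).apply([.03,.07,.083])+[v[0],v[1],0]; print(g)
y=v[2]-v[3]; b=g+[0,0,.01]; d=np.array([np.cos(y),np.sin(y),0])*.0155
print(proj("top",np.array([b,b+d,b-d])),T[4])
```

```text
[231.32835821 195.43283582] [-0.60477199  0.79639867] 67
[0.5076 0.0419 0.0829 0.6959 0.5248 0.0928 0.0935]
[[-0.26 -0.1 ]
 [-0.24 -0.33]
 [ 0.14  0.19]
 [-0.23  0.37]
 [-0.11 -0.09]
 [-0.26  0.06]
 [-0.18 -1.02]
 [ 0.5  -0.7 ]
 [ 0.16  0.03]
 [ 0.28 -0.02]]
[0.53174212 0.11410379 0.083     ]
[[232.04389492 192.81460412]
 [235.68919015 187.5471273 ]
 [228.38758031 198.09800402]] [235.80769231 187.65384615]
```

```bash
cat >> h.py <<'E'
PY=0.083; AX=np.array([.5317,.1141])
def st(*a):
    print(*a,"t%.1f"%manip.current_clock(),"p",manip.current_tool_pos().round(4),"F",np.round(manip.current_force(),1),"M",np.round(manip.current_wrist_torque(),2),"q7 %.2f"%manip.current_q()[6],"gap %.4f"%manip.current_finger_gap(),"g %.1f"%manip.current_gripper_force(),flush=True)
def yaw():
    d=R.from_quat(manip.current_tcp_rot()).apply([1,0,0]); return np.arctan2(d[1],d[0])
E
python3 - <<'E'
from h import *
o=down(PY-.696+np.pi)
effector.open_jaws()
manip.move_pose([*AX,.23],o); st("hi")
manip.servo_line([*AX,.125],vel=.15); st("mid",)
manip.servo_line([*AX,.083],vel=.06); st("low")
q=manip.current_q(); print(q.round(2))
for d in(-.3,.3):print(manip.solve_ik([*AX,.083],down(PY-.696+np.pi+d)).round(3))
effector.close(8); manip.sleep(.3); st("grip"); print(yaw()-PY-np.pi)
E
```

```text
hi t3.2 p [0.5321 0.113  0.2298] F [-1.2 -0.6  0.3] M [ 0.01 -0.19 -0.02] q7 0.13 gap 0.0917 g 0.0
mid t4.1 p [0.5322 0.1146 0.1257] F [-0.2  0.5  0. ] M [ 0.04 -0.15  0.03] q7 0.03 gap 0.0916 g 0.0
low t4.9 p [0.5318 0.1144 0.0831] F [ 0.1 -0.5 -0.4] M [ 0.09 -0.19 -0.03] q7 -0.02 gap 0.0916 g 0.0
[ 0.54  0.81 -1.09  1.92  0.88  0.99 -0.02]
[ 0.513  0.776 -1.04   1.924  0.834  0.953 -0.281]
[ 0.571  0.853 -1.148  1.922  0.931  1.028  0.251]
grip t6.4 p [0.5325 0.1153 0.0834] F [ 3.1  5.2 -1.6] M [ 0.98 -0.9   0.04] q7 -0.02 gap 0.0169 g 8.0
-0.6954514704559296
```

```bash
sed -i 's/^PY=.*/PY=0.083; AX=np.array([.5333,.1165])/' h.py
python3 - <<'E'
from h import *
manip.servo_line([*AX,.083],vel=.02); manip.sleep(.2); st("shift")
effector.close(8); manip.sleep(.3); st("re"); print(yaw()-PY-np.pi)
E
```

```text
shift t6.8 p [0.5327 0.1156 0.0827] F [-1.7 -2.6  1.8] M [-0.56  0.24  0.05] q7 -0.02 gap 0.0175 g 8.0
re t7.4 p [0.5327 0.1157 0.0827] F [-2.5 -4.1  2.3] M [-0.98  0.54  0.03] q7 -0.02 gap 0.0175 g 8.0
-0.6963625342466497
```

```bash
sed -i 's/^PY=.*/PY=0.083; AX=np.array([.5326,.1155])/' h.py
python3 - <<'E'
from h import *
import cv2
manip.servo_line([*AX,.083],vel=.02); manip.sleep(.2); st("shift")
effector.close(25); manip.sleep(.4); st("25N"); print(yaw()-PY-np.pi)
for n in("scene","top"): 
    i=viewer.get_image(n)[:,:,::-1]; i=i[195:275,205:317] if n=="scene" else i[165:250,205:317]
    cv2.imwrite(f"pics/g_{n}.png",cv2.resize(i,None,fx=5,fy=5,interpolation=cv2.INTER_CUBIC))
a,b=[cv2.imread(f"pics/g_{n}.png") for n in("scene","top")]
cv2.imwrite("pics/g.png",cv2.resize(np.vstack([a,b]),None,fx=.72,fy=.72))
E
```

```text
shift t7.8 p [0.5327 0.1155 0.083 ] F [-1.9 -2.4  0.2] M [-0.53  0.05 -0.03] q7 -0.02 gap 0.0174 g 8.0
25N t8.4 p [0.5327 0.1156 0.083 ] F [-0.1 -1.4 -0.7] M [-0.41 -0.05 -0.01] q7 -0.02 gap 0.0165 g 25.0
-0.6959676718980154
```

View pics/g.png

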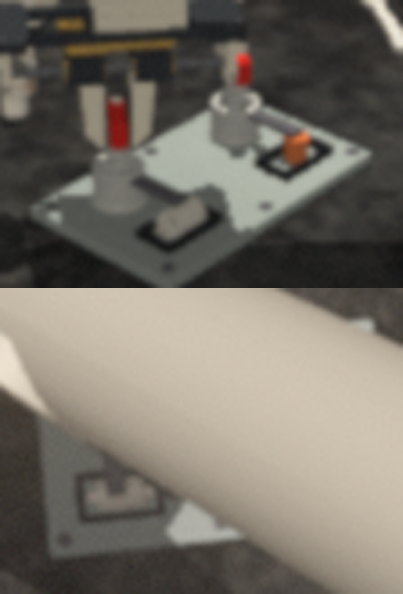

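```bash
cat >> h.py <<'E'
def go(turn,z,k=1,n=None):
    y=PY-turn+np.pi*k
    q=manip.solve_ik([*AX,z],down(y))
    if q is None: raise SystemExit("no ik %.2f"%turn)
    manip.movej(q)
E
python3 - <<'E'
from h import *
for t in(.5,.3,.1,-.1,-.25):
    go(t,.083+.006*(.696-max(t,0))/6.283); st(t)
print(yaw()-PY-np.pi)
E
```

```text
0.5 t8.8 p [0.5327 0.1156 0.0832] F [-0.5 -1.5 -0.2] M [-0.38 -0.05 -0.01] q7 0.15 gap 0.0166 g 25.0
0.3 t9.1 p [0.5327 0.1157 0.0834] F [-0.8 -1.4 -1.2] M [-0.26 -0.13  0.04] q7 0.33 gap 0.0163 g 25.0
0.1 t9.4 p [0.5327 0.1158 0.0836] F [ 0.1 -0.8 -0.6] M [-0.1  -0.22  0.02] q7 0.51 gap 0.0163 g 25.0
-0.1 t9.7 p [0.5327 0.1159 0.0836] F [ 1.2 -0.2 -1.8] M [ 0.09 -0.32  0.03] q7 0.69 gap 0.0164 g 25.0
-0.25 t10.0 p [0.5327 0.1159 0.0837] F [ 1.3  0.3 -2.8] M [ 0.25 -0.34  0.02] q7 0.83 gap 0.0166 g 25.0
-6.041260633696669
```

Run:
```python
from h import *
z=.0837
while z>.0745:
    z-=.0005; manip.servo_line([*AX,z],vel=.01); F=manip.current_force()[2]
    print("%.4f %.4f %.1f"%(z,manip.current_tool_pos()[2],F),end=" | ")
    if F>6: break
print(); st("dn"); print(manip.current_q().round(2))
```

```text
0.0832 0.0833 -2.0 | 0.0827 0.0828 -2.7 | 0.0822 0.0823 -1.9 | 0.0817 0.0818 -1.9 | 0.0812 0.0813 -1.7 | 0.0807 0.0808 -2.6 | 0.0802 0.0802 -1.3 | 0.0797 0.0797 -1.6 | 0.0792 0.0792 -2.4 | 0.0787 0.0787 -1.7 | 0.0782 0.0782 -0.8 | 0.0777 0.0779 0.3 | 0.0772 0.0775 2.1 | 0.0767 0.0771 4.7 | 0.0762 0.0769 7.1 | 
dn t13.7 p [0.5327 0.1158 0.0769] F [-0.1  3.9  7.1] M [ 1.04  0.   -0.01] q7 0.83 gap 0.0166 g 25.0
[ 0.61  0.95 -1.24  1.92  1.03  1.11  0.83]
```

Run:
```python
from h import *
z0=.0778
manip.servo_line([*AX,z0],vel=.01); st("relax")
off=0
for t in np.linspace(-.05,2.85,9):
    go(t,z0-.006*max(t,0)/6.283+off,k=1); st("%.2f off %.4f"%(t,off))
    F=manip.current_force(); M=manip.current_wrist_torque()
    if abs(M[2])>.5: print("stop");break
    if F[2]>4: off+=.0002
    if F[2]<-6: off-=.0002
print(manip.current_q().round(2))
```

```text
relax t14.0 p [0.5327 0.1158 0.0778] F [1.5 5.5 1.2] M [ 1.39 -0.41  0.01] q7 0.83 gap 0.0168 g 25.0
-0.05 off 0.0000 t14.3 p [0.5327 0.1157 0.0777] F [ 1.3  5.8 -0.1] M [ 1.43 -0.53 -0.05] q7 0.65 gap 0.0166 g 25.0
0.31 off 0.0000 t14.7 p [0.5327 0.1155 0.0775] F [1.6 5.6 0.1] M [ 1.31 -0.58  0.01] q7 0.32 gap 0.0162 g 25.0
0.67 off 0.0000 t15.1 p [0.5327 0.1154 0.0771] F [ 2.7  4.8 -0.2] M [ 1.2  -0.5  -0.02] q7 -0.00 gap 0.0157 g 25.0
1.04 off 0.0000 t15.6 p [0.5325 0.1152 0.0767] F [ 1.   4.2 -0.2] M [ 0.97 -0.41 -0.04] q7 -0.33 gap 0.0161 g 25.0
1.40 off 0.0000 t15.9 p [0.5324 0.1152 0.0763] F [1.2 4.5 0.1] M [ 0.8  -0.29 -0.03] q7 -0.64 gap 0.0164 g 25.0
1.76 off 0.0000 t16.4 p [0.5322 0.1152 0.0759] F [-0.2  3.1  0.2] M [ 0.64 -0.05  0.  ] q7 -0.96 gap 0.0162 g 25.0
2.12 off 0.0000 t16.8 p [0.5321 0.1152 0.0755] F [-0.4  2.8  0.8] M [0.55 0.09 0.02] q7 -1.27 gap 0.0164 g 25.0
2.49 off 0.0000 t17.1 p [0.532  0.1154 0.0752] F [-1.9  3.   0.4] M [ 0.49  0.36 -0.06] q7 -1.58 gap 0.0163 g 25.0
2.85 off 0.0000 t17.5 p [0.5319 0.1155 0.0748] F [-2.2  2.8  1.2] M [ 0.62  0.66 -0.02] q7 -1.89 gap 0.0164 g 25.0
[ 0.25  0.61 -0.65  1.93  0.52  0.77 -1.89]
```

Run:
```python
from h import *
import cv2
z0=.0778; Z=lambda t:z0-.006*max(t,0)/6.283
go(3.1,Z(3.1)); st("3.1")
effector.open_jaws(); manip.sleep(.3); st("open")
manip.servo_line([*AX,.125],vel=.1)
go(3.1,.125,k=2); st("turned"); 
manip.servo_line([*AX,Z(3.1)],vel=.06); effector.close(25); manip.sleep(.3); st("regrip"); print(manip.current_q().round(2))
cv2.imwrite("pics/r.png",cv2.resize(viewer.get_image("scene")[175:275,195:317,::-1],None,fx=5,fy=5,interpolation=cv2.INTER_CUBIC))
```

```text
3.1 t17.9 p [0.5319 0.1156 0.0746] F [-3.1  3.4  0.7] M [ 0.76  0.8  -0.01] q7 -2.10 gap 0.0165 g 25.0
open t19.4 p [0.5326 0.1155 0.0748] F [-0.7 -0.3 -0.3] M [ 0.05  0.06 -0.02] q7 -2.10 gap 0.0918 g 0.0
turned t22.4 p [0.5325 0.1155 0.1248] F [ 0.2  0.2 -0.4] M [ 0.13 -0.16 -0.01] q7 0.67 gap 0.0920 g 0.0
regrip t24.8 p [0.5326 0.1158 0.0749] F [ 0.7  1.5 -0.7] M [ 0.58 -0.09  0.05] q7 0.62 gap 0.0170 g 23.3
[ 0.6   0.94 -1.23  1.92  1.03  1.1   0.62]
```

View pics/r.png

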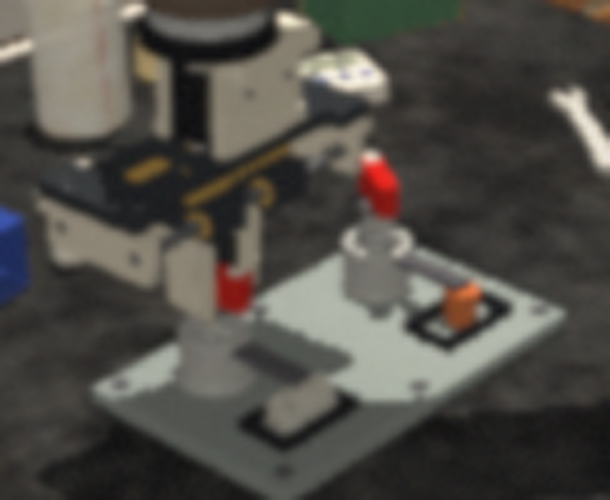

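The regrip sits on the red bar (235,290), lowered nearer the boss; roller, bung and the other screw are undisturbed. Continuing forward.

Run:
```python
from h import *
z0=.0778; Z=lambda t:z0-.006*max(t,0)/6.283
off=0
for t in np.linspace(3.4,6.13,8):
    go(t,Z(t)+off,k=2); st("%.2f off %.4f"%(t,off))
    F=manip.current_force(); M=manip.current_wrist_torque()
    if abs(M[2])>.5: print("stop");break
    if F[2]>4: off+=.0002
    if F[2]<-6: off-=.0002
manip.sleep(.5); st("end"); print(manip.current_q().round(2), (PY-yaw())%6.283)
import cv2
cv2.imwrite("pics/e.png",cv2.resize(viewer.get_image("scene")[175:275,195:317,::-1],None,fx=5,fy=5,interpolation=cv2.INTER_CUBIC))
```

```text
3.40 off 0.0000 t25.2 p [0.5327 0.1157 0.0747] F [-0.4  1.7 -1.1] M [ 0.56 -0.16 -0.02] q7 0.35 gap 0.0171 g 24.0
3.79 off 0.0000 t25.7 p [0.5326 0.1156 0.0742] F [-0.2  1.5 -0.6] M [ 0.47 -0.09 -0.08] q7 -0.00 gap 0.0172 g 24.0
4.18 off 0.0000 t26.1 p [0.5326 0.1154 0.0738] F [-0.1  1.5 -0.5] M [ 0.32 -0.09 -0.06] q7 -0.35 gap 0.0169 g 24.0
4.57 off 0.0000 t26.5 p [0.5324 0.1154 0.0733] F [-0.9  0.   0.6] M [ 0.2   0.   -0.03] q7 -0.69 gap 0.0171 g 24.0
4.96 off 0.0000 t26.9 p [0.5323 0.1154 0.0729] F [-1.9  0.8  0. ] M [0.15 0.2  0.01] q7 -1.03 gap 0.0169 g 24.0
5.35 off 0.0000 t27.4 p [0.5321 0.1154 0.0725] F [-1.4 -0.3 -0.1] M [ 0.08  0.37 -0.05] q7 -1.37 gap 0.0171 g 24.0
5.74 off 0.0000 t27.8 p [0.5321 0.1155 0.0721] F [-2.2  0.4  0.1] M [ 0.12  0.53 -0.03] q7 -1.70 gap 0.0165 g 24.1
6.13 off 0.0000 t28.2 p [0.532  0.1156 0.0717] F [-2.9  1.   0.9] M [ 0.24  0.74 -0.07] q7 -2.03 gap 0.0169 g 24.1
end t28.7 p [0.532  0.1156 0.0717] F [-5.7  0.8  0.6] M [ 0.37  1.13 -0.  ] q7 -2.04 gap 0.0171 g 24.3
[ 0.25  0.62 -0.65  1.93  0.53  0.77 -2.04] 6.1287448700574725
```

View pics/e.png

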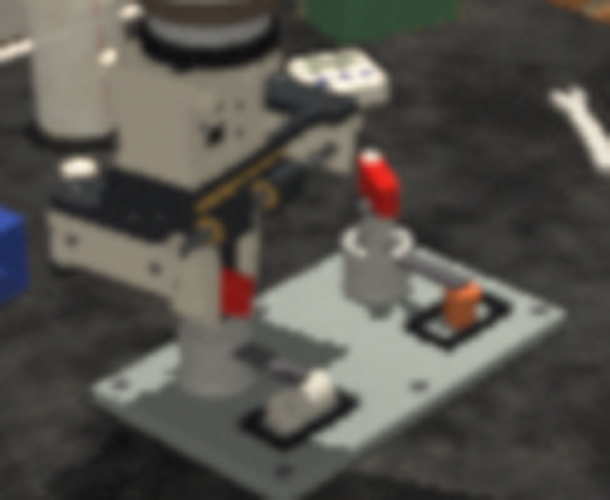

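```bash
python3 -c "
from bench import manip; print(manip.hand_in())"
```

```text
the job is handed in; nothing more can be done
None
```

I started the left clamp screw, behind the roller: I turned it back until it dropped about 6 mm, then forward about one full turn with one regrip, and handed in at about 29 s still gripping the handle. The other screw, roller and bung looked undisturbed in the last picture.

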